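# Lock the cover screws of a control box with the service key

## Robot

A 6-joint arm with a two-finger parallel gripper is mounted at the origin on the work surface. World frame = base frame: x ahead of the robot, y to its left, z up, the work surface at z = 0. Lengths are in m, angles in rad, forces in N, time in s.
With the tool pointing down it reaches from about 0.25 to 0.8 m from the base axis. Payload 3.9 kg.
Tool frame: the origin (TCP) lies on the front face of the gripper's body, between the roots of the fingers; the fingertips stand robot.tips_ahead ahead of it and the grasp point (between the pads) lies 54 mm ahead of it (robot.tips_ahead is the distance from the TCP to the fingertips, in m); z points along the fingers, y is the direction in which the jaws open and shut (so a half turn about z gives the same grasp; the last joint's range is limited). The gripper opens to 85 mm and grips with 20 to 120 N. Pads are 22 mm wide; open, the fingers measure 114 mm over their backs; the gripper's body (76 mm by 85 mm) begins 54 mm behind the grasp point. The pads swing forward as they close: fully open they stand 13 mm farther back than shut.
Start: joints at [-1.187, 0.26, -0.138, 1.173, 0, 1.571], TCP at [0.197, -0.487, 0.304] pointing down, gripper open.
Joint ranges: [-2.78, 2.78], [-0.83, 1.72], [-1.28, 1.37], [-1.9, 2.12], [-1.57, 1.48], [-3.14, 3.14]. Speed limits (rad/s): [2.57, 2.57, 3.14, 3.14, 3.14, 3.14].

## Interface

Orientations are given as a rotation vector (axis times angle).
In Python, from workcell import robot gives the robot as it stands.
- The arm moves only by the tool carry_out, never from a script. Its argument "steps" is a list of rows, each a list of 7 numbers: the shift along the tool's x, y, z in m, then the turn, a rotation vector about the tool's x, y, z in degrees, then the finger opening in m, from 0 to 0.0854. A call has 1 to 10 rows; each row shifts and turns the commanded pose from where the row before left it, along the tool's axes as they then stand; what a row does not reach is not made up. A row lasts 1/8 s, in which the tool goes at most 62.5 mm and 10.7 degrees, less where a joint would pass 70% of its speed; a pose out of reach is approached as far as the arm can. A call is refused whole if a number of a shift passes 0.0625 or a number of a turn 10.7, either way. A call with a gripper value outside its range is refused whole. The fingers move at their own pace and stop on an object; the grip force is fixed at half the most. Time passes only in rows, so rows that do not move let the fingers close. It gives the time, the measured TCP pose, the force and the opening at its end, in the units of the state.
- robot.state(): the state, without advancing time (a new reading comes with each control period).
- robot.grab_frame(name): name is "side" or "top"; returns (picture, depth): 420x560x3 uint8, red, green, blue; 420x560 float32, m along the optical axis (not along the pixel's ray), 0 where there is no reading.
- robot.camera_params(name): a dict with "fx", "fy", "cx", "cy" (pixels), "R" (3x3) and "t" (3): a world point X has camera coordinates R X + t. Camera axes: x right, y down, z forward; pixel columns grow to the right and rows downward; lengths in m; the calibration is good to about 2 mm. A picture is of the moment at which its call begins. camera_params takes no time and is no camera call.
- robot.job_done(): hands the job in, once; it reports no verdict.
The state is a dict: "time": time; "joint_positions": joint angles; "dq": joint speeds; "joint_torque": joint torques, N m; "ee_pos": TCP position; "tool_rot": TCP orientation; "ft_force": force on the tool from outside, world axes, zero at the start; "moment": the same for the moment, N m; "finger_gap": finger opening in m.
Only numpy, scipy, OpenCV 4.12 (cv2) and the standard library are available. Lean on these libraries where they do the work, as an engineer would, in place of code of your own. Each camera call takes 0.05 s, during which the arm holds its last target.

## Task

Take the red-handled service key from its yellow stand and, with the key only, turn both big slotted screws on the control box's cover clockwise as far as they go. Then hang the key back in the stand by its flange and let go; keep your hand off the box and its screws, and leave the other things on the bench where they are.

Things in the scene. Friction and masses are not known exactly. Their poses are not given: they have to be found in the camera images.
- box: Control box, fixed, 150 (x) x 270 (y) x 70 mm high, blue with a grey cover 3 mm larger all round. Origin: centre of its underside; z up. Two captive screws stand on the cover at x = 0, y = +85 mm (screw a) and y = -85 mm (screw b). Each head: steel disc 46 mm across, one straight slot across its whole top, 11 mm wide, 10 mm deep, black at the bottom. Only the key may touch box and screws.
- screw_a_top (a point): Centre of the top face of screw a's head, unpressed, 95 mm above the bench; axes of the box (they do not turn with the screw). Heads are sprung: pushed down they sink (2 N to start, then 0.5 N per mm, hard stop at 6 mm) and spring back up when released or when a blade drops into the slot. Find the slot by feel (blade pressing the head down 3 to 5 mm, turn until it drops in) or by eye.
- screw_b_top (a point): The same for screw b. The slots' directions are NOT given by any number and differ from screw to screw: with the screw's joint at 0 its slot lies somewhere between 0.25 and 1.15 rad counter-clockwise (seen from above) from the box's x axis; turning the screw clockwise takes it back by the joint's value.
- screw_a (a joint): Angle of screw a, rad: 0 fully loose, grows as it turns clockwise seen from above, hard stop at 1.40 (tight). Starts between 0 and 0.15. It turns only with the key in the slot (friction about 0.15 N m; light pressing on its top face does not turn it) and stays where it is left.
- screw_b (a joint): The same for screw b.
- key: Service key, loose, 0.14 to 0.24 kg, 154 mm long, hanging upright. Origin: centre of the blade's lower end; z up along the shaft; x along the blade's width. From the bottom: flat steel blade 30 (x) x 5 (y) mm, 22 mm high; round shaft 14 mm across up to 80 mm; round flange 44 mm across from 80 to 86 mm; red grip block 46 (x) x 24 (y) mm from 86 to 154 mm, to be gripped across its 24 mm.
- key_grip (a point): Point on the key's axis 122 mm above the blade's end, middle of the red grip block; axes of the key.
- key_flange (a point): Point on the key's axis at the underside of its flange, 80 mm above the blade's end; this is the face that rests on the stand.
- stand: Key stand, fixed, left or right of the box: yellow plate 96 mm wide (y), 6 mm thick, top 100 mm above the bench, on a dark foot with a post at its +x side. A 26 mm wide slot runs along x from the plate's -x edge (35 mm before the hanging point) to 25 mm past it; the shaft slides in along x, or the blade enters from above if it lies along x. Origin: foot's underside, straight below the hanging point.
- hang_point (a point): Point on the top face of the stand's plate, on the slot's middle line, over which the key hangs; axes of the stand. The key starts here, its flange on the plate and its shaft through the slot.
- wheel_bin: Blue bin 130 x 120 x 60 mm with black wheels in it, loose; origin: centre of its underside. Leave alone. Stands on the other side of the box from the stand.
- carton: Brown carton 90 x 130 x 60 mm, loose; origin: centre of its underside. Leave alone.
- yellow_carton: Yellow carton 70 x 110 x 50 mm, loose; origin: centre of its underside. Leave alone.
- bearing: Steel bearing ring 72 mm across, 20 mm high, lying flat, loose; origin: centre of its underside. Leave alone.
- jar: Jar with red cap, 70 mm across, 100 mm high, loose; origin: centre of its underside. Leave alone.
- flange: Dark round mounting flange 84 mm across, 28 mm high, lying flat, loose; origin: centre of its underside. Leave alone.
Mind the look-alikes: they are no part of the job. What is shaped like the key but green or white is not meant. There is more than one size of the stand; the one meant has the size given above.

How it is judged:
On the way, in this order (a step that is already met when the one before it is completed fails the run):
1. the key is off its stand (distance between key_flange and hang_point above 0.08 m), for 0.1 s.
2. both screws are turned clockwise to the stop (value of joint each of screw_a, screw_b above 1.3 rad), for 0.2 s.
At the end, for the whole second after the job is handed in: Both screw joints above 1.30 rad (stop at 1.40); the key hangs upright in the stand (tilt under 0.08 rad), its flange on the plate within 4 mm in height and within 30 mm of the hanging point, and at rest (all of step 2 and horizontal distance between key_flange and hang_point below 0.03 m and z of key_flange in the frame of hang_point between -0.004 and 0.004 m and angle between key's own z axis and vertical below 0.08 rad and linear speed of key below 0.02 m/s); the robot touches nothing.
It fails at once if hand, fingers or arm touch the control box or its screws (contact force between any of the fingers, the arm and box above 1.5 N).
It fails at once if another thing on the bench is shifted by more than 30 mm (distance of any of wheel_bin, carton, yellow_carton, bearing, jar, flange from where it was at the start of the episode above 0.03 m).
It also fails if it takes over 72 s, if anything falls off the work surface, if the arm or the gripper's body presses on something with over 40 N, if the wrist force passes 120 N, or if a joint passes its speed limit or range.

## Working session

There is one attempt and no reset: what is moved stays moved. The work goes in short steps, Python scripts to look and compute and a tool call to move; the robot and the scene stay as the last step left them, time stands still between calls to the robot, and variables do not carry over. Pictures are saved under pics/ and viewed, and the job is handed in when it is done.

Besides the shell and the picture viewer there is one more tool, called by a JSON object that holds its "api" and its "payload", one argument or row to a line. carry_out: Moves the arm, as the interface text tells. Its arguments: {"type":"object","properties":{"steps":{"type":"array","items":{"type":"array","items":{"type":"number"}}}},"required":["steps"]}

```bash
ls; mkdir -p pics
python3 - <<'E'
from workcell import robot
import cv2,numpy as np
s=robot.state();print(s); print(robot.tips_ahead)
for n in("top","side"):
    p,d=robot.grab_frame(n); cv2.imwrite(f"pics/{n}0.png",p[:,:,::-1]); np.savez(f"pics/{n}0.npz",p=p,d=d); print(n,robot.camera_params(n))
E
```

```text
pics
{'time': 0.0, 'joint_positions': array([-1.18701337e+00,  2.60689608e-01, -1.39394644e-01,  1.17267323e+00,
        1.55121185e-05,  1.57080540e+00]), 'dq': array([ 1.20022529e-03, -1.71705530e-03, -1.78795663e-03, -8.79871580e-05,
       -1.28501051e-03, -8.82666340e-04]), 'joint_torque': array([-1.69353767e-03, -4.05681002e+01,  2.53921115e+01,  1.87242741e-02,
       -1.86172547e-04,  9.38983675e-06]), 'ee_pos': array([ 0.19637769, -0.48630686,  0.30305214]), 'tool_rot': array([-3.08203947e+00, -5.98770224e-01,  5.63264174e-04]), 'ft_force': array([0.4431369 , 0.35305029, 0.11980831]), 'moment': array([ 0.0487146 , -0.00236781,  0.05431153]), 'finger_gap': 0.08571445215811013}
0.0726
top {'fx': 471.0756037107361, 'fy': 471.0756037107361, 'cx': 288.4405500393541, 'cy': 212.311001491049, 'R': array([[ 0.00299525, -0.99999193, -0.0026775 ],
       [-0.99790381, -0.00281589, -0.06465329],
       [ 0.06464523,  0.00286554, -0.9979042 ]]), 't': array([-0.034889  ,  0.57061157,  1.2549725 ])}
side {'fx': 512.8245522426153, 'fy': 512.8245522426153, 'cx': 283.416443396094, 'cy': 215.36791216187922, 'R': array([[-0.75808383, -0.65215538,  0.00150352],
       [-0.50670909,  0.58755846, -0.63088902],
       [ 0.41055426, -0.47902861, -0.77587163]]), 't': array([0.38906322, 0.38487253, 1.20374469])}
```

View pics/top0.png

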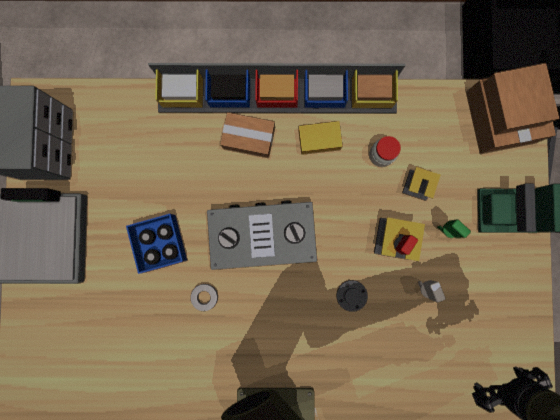

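View pics/side0.png

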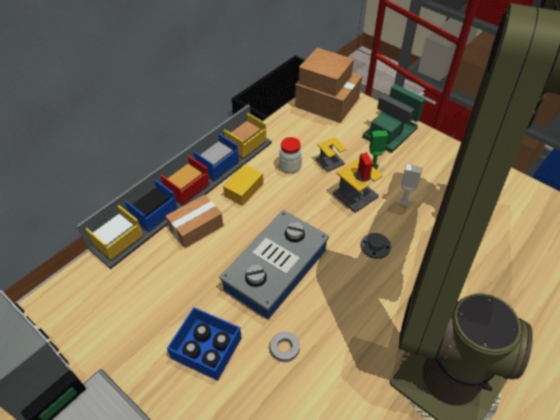

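Run:
```python
import cv2,numpy as np
t=cv2.imread("pics/top0.png");s=cv2.imread("pics/side0.png")
a=cv2.resize(t[205:275,360:450],None,fx=4.4,fy=4.4,interpolation=cv2.INTER_CUBIC)
b=cv2.resize(s[130:220,310:430],None,fx=3.3,fy=3.3,interpolation=cv2.INTER_CUBIC)
c=cv2.resize(t[190:280,200:330],None,fx=4,fy=4,interpolation=cv2.INTER_CUBIC)
im=np.zeros((600,800,3),np.uint8)
im[:a.shape[0],:a.shape[1]]=a; im[:b.shape[0],400:400+b.shape[1]]=b
cv2.imwrite("pics/c1.png",im); cv2.imwrite("pics/c2.png",c)
```

```text
(no output)
```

View pics/c1.png

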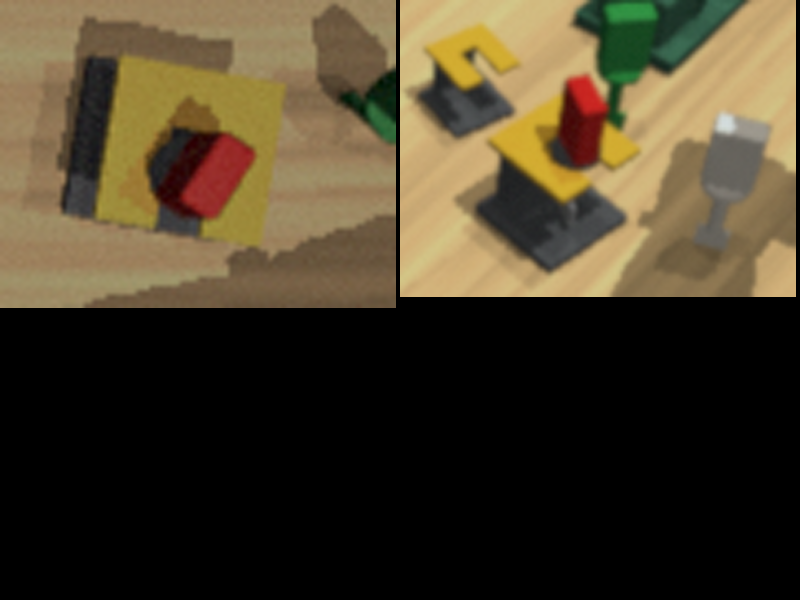

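View pics/c2.png

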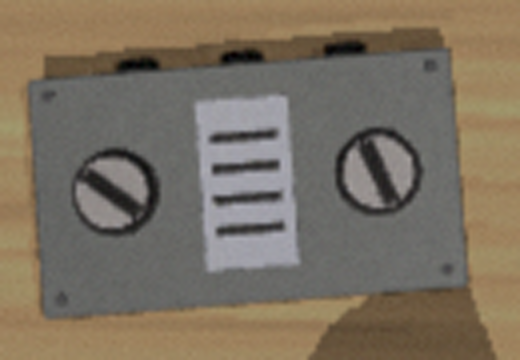

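```bash
cat > h.py <<'E'
import numpy as np,cv2
from workcell import robot
def ray(n,uv,z):
    c=robot.camera_params(n);R=c["R"];t=c["t"];uv=np.atleast_2d(uv).astype(float)
    d=np.c_[(uv[:,0]-c["cx"])/c["fx"],(uv[:,1]-c["cy"])/c["fy"],np.ones(len(uv))]@R
    o=-R.T@t; k=(z-o[2])/d[:,2]; return o+d*k[:,None]
def proj(n,X):
    c=robot.camera_params(n);p=np.atleast_2d(X)@c["R"].T+c["t"]
    return np.c_[p[:,0]/p[:,2]*c["fx"]+c["cx"],p[:,1]/p[:,2]*c["fy"]+c["cy"]]
def dpt(n,uv,d):
    c=robot.camera_params(n); u,v=uv.T; z=d[v.astype(int),u.astype(int)]
    p=np.c_[(u-c["cx"])/c["fx"]*z,(v-c["cy"])/c["fy"]*z,z]; return (p-c["t"])@c["R"]
def pix(m,roi):
    x0,y0,x1,y1=roi; M=np.zeros_like(m);M[y0:y1,x0:x1]=m[y0:y1,x0:x1]
    n,l,st,ce=cv2.connectedComponentsWithStats(M.astype(np.uint8))
    k=1+np.argmax(st[1:,4]); v,u=np.nonzero(l==k); return np.c_[u,v].astype(float)
def rect(X):
    r=cv2.minAreaRect((X[:,:2]*1000).astype(np.float32)); return r
E
python3 - <<'E'
from h import *
f=np.load("pics/top0.npz");p,d=f["p"],f["d"]
hsv=cv2.cvtColor(p,cv2.COLOR_RGB2HSV);H,S,V=[hsv[...,i].astype(int) for i in range(3)]
red=((H<8)|(H>172))&(S>150)
u=pix(red&(V>110),(370,210,440,270)); print("redtop",len(u),u.mean(0),np.median(dpt("top",u,d)[:,2]),rect(ray("top",u,.174)))
yel=(H>20)&(H<32)&(S>150)&(V>60)
u=pix(yel,(365,205,440,270)); print("stand",len(u),u.min(0),u.max(0),np.median(dpt("top",u,d)[:,2]),rect(ray("top",u,.100)))
P=dpt("top",np.stack(np.meshgrid(np.arange(560),np.arange(420)),-1).reshape(-1,2).astype(float),d).reshape(420,560,3)
cov=(P[...,2]>.055)&(P[...,2]<.11)
u=pix(cov,(190,180,335,290)); X=dpt("top",u,d); print("box",len(u),np.median(X[:,2]),rect(ray("top",u,np.median(X[:,2]))))
hd=(P[...,2]>.084)&(P[...,2]<.105)
for nm,roi in(("a",(212,220,245,256)),("b",(278,214,312,252))):
    u=pix(hd,roi);X=dpt("top",u,d);print(nm,len(u),u.mean(0),np.median(X[:,2]),rect(ray("top",u,.095)),ray("top",u,.095).mean(0))
    g=p.astype(int).sum(2); c=u.mean(0)
    vv,uu=np.mgrid[0:420,0:560]; near=np.hypot(uu-c[0],vv-c[1])<7.5
    dark=pix(near&(g<220),roi); W=ray("top",dark,.095)[:,:2]; w=W-W.mean(0); e=np.linalg.svd(w,full_matrices=False)
    print(" slot",len(dark),W.mean(0),np.degrees(np.arctan2(e[2][0,1],e[2][0,0])),e[1])
E
```

```text
redtop 162 [409.14814815 244.63580247] 0.17206564967241605 ((484.7228698730469, -318.8232727050781), (20.761259078979492, 43.484214782714844), 55.81404113769531)
stand 855 [381. 218.] [424. 260.] 0.0982694927013087 ((499.60003662109375, -320.9499206542969), (96.37569427490234, 93.57903289794922), 79.97809600830078)
box 6374 0.06881142030410395 ((507.48663330078125, 36.36518859863281), (155.49642944335938, 275.0586242675781), 4.605909824371338)
a 215 [227.54418605 237.80465116] 0.09299662106474157 ((501.40032958984375, 120.6909408569336), (43.084163665771484, 43.078712463378906), 0.5840656161308289) [0.50063101 0.12056131 0.095     ]
 slot 55 [0.50086679 0.12074851] -125.21319831306904 [0.08017505 0.02017285]
b 219 [294.24200913 232.56164384] 0.09262568435607095 ((514.570068359375, -48.95304870605469), (43.03461456298828, 43.07243347167969), 0.17104624211788177) [ 0.51439369 -0.0482992   0.095     ]
 slot 56 [ 0.51486325 -0.04786322] -154.334623314546 [0.08124303 0.02034426]
```

Run:
```python
from h import *
f=np.load("pics/side0.npz");p,d=f["p"],f["d"]
hsv=cv2.cvtColor(p,cv2.COLOR_RGB2HSV);H,S,V=[hsv[...,i].astype(int) for i in range(3)]
red=((H<8)|(H>172))&(S>150)
u=pix(red&(V>50),(340,130,400,190));X=dpt("side",u,d)
print(len(u),X.min(0),X.max(0))
k=X[:,2]>.168;print(k.sum(),X[k].mean(0),rect(X[k]),rect(ray("side",u[k],.174)))
f=np.load("pics/top0.npz");d2=f["d"];hsv=cv2.cvtColor(f["p"],cv2.COLOR_RGB2HSV);H,S,V=[hsv[...,i].astype(int) for i in range(3)]
red=((H<8)|(H>172))&(S>150)
u=pix(red,(370,210,440,270));X=dpt("top",u,d2);k=X[:,2]>.165;print(k.sum(),X[k].mean(0),rect(X[k]),rect(ray("top",u[k],.174)))
# overlays
def box(c,L,Wd,yaw,z):
    y=np.radians(yaw);e=np.array([np.cos(y),np.sin(y)]);n=np.array([-e[1],e[0]])
    return np.array([[*(np.array(c)+a*L/2*e+b*Wd/2*n),z] for a,b in((1,1),(1,-1),(-1,-1),(-1,1))])
out=[]
for n,roi in(("top",(370,205,450,275)),("side",(320,130,400,220))):
    im=cv2.imread(f"pics/{n}0.png");im=cv2.resize(im,None,fx=5,fy=5,interpolation=cv2.INTER_CUBIC)
    for q,col in((box((.4855,-.3195),.046,.024,-34.2,.174),(255,255,0)),(box((.4996,-.3210),.0935,.096,-10,.1),(255,0,255))):
        cv2.polylines(im,[((proj(n,q)+.5)*5).astype(np.int32)],True,col,1)
    out.append(im[roi[1]*5:roi[3]*5,roi[0]*5:roi[2]*5])
h=max(o.shape[0] for o in out);out=[cv2.copyMakeBorder(o,0,h-o.shape[0],0,0,0) for o in out]
cv2.imwrite("pics/c3.png",np.hstack(out))
```

```text
276 [-0.00424157 -0.44553506  0.03852489] [0.53081385 0.60422271 1.17617824]
110 [ 0.47459118 -0.29860421  0.1921186 ] ((238.42335510253906, 127.85659790039062), (36.32403564453125, 1068.6083984375), 28.941516876220703) ((483.0127258300781, -314.2786865234375), (25.252395629882812, 52.71189880371094), 58.3021125793457)
186 [ 0.48523284 -0.31496274  0.18377433] ((477.5876770019531, -188.71665954589844), (42.153629302978516, 301.5125427246094), 3.8886640071868896) ((487.7684631347656, -313.019287109375), (33.80400466918945, 44.77888870239258), 56.19008255004883)
```

View pics/c3.png

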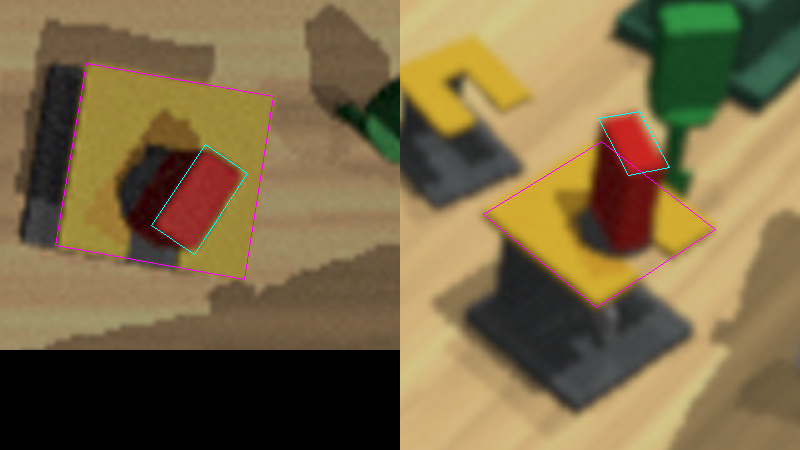

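Look-alikes for the key: red (407,243), green (456,228) and white (432,290). For the stand: the large yellow one (400,238, 96 mm wide) and the small one (421,183). I choose the red key and the large stand. In the crop, the 46×24 outline fits the red top and the 96 mm outline fits the plate.

{"api": "carry_out", "payload": {
  "steps": [
    [0, 0, 0, 0, 0, -10.32, 0.06],
    [0, 0, 0, 0, 0, -10.32, 0.06],
    [0, 0, 0, 0, 0, -10.32, 0.06],
    [0, 0, 0, 0, 0, -10.32, 0.06],
    [0, 0, 0, 0, 0, -10.32, 0.06],
    [0, 0, 0, 0, 0, -10.32, 0.06],
    [0, 0, 0, 0, 0, -10.32, 0.06],
    [0, 0, 0, 0, 0, -10.32, 0.06],
    [0, 0, 0, 0, 0, -10.32, 0.06],
    [0, 0, 0, 0, 0, -10.32, 0.06]
  ]
}}

```text
time: 1.35
ee_pos: [0.1964, -0.4865, 0.3034]
tool_rot: [-1.437, -2.792, -0.001]
ft_force: [-0.7, 0.7, 0.1]
finger_gap: 0.0598
```

{"api": "carry_out", "payload": {
  "steps": [
    [0, 0, 0, 0, 0, -10.32, 0.06],
    [0, 0, 0, 0, 0, -10.32, 0.06],
    [0, 0, 0, 0, 0, 0, 0.06]
  ]
}}

```text
time: 1.72
ee_pos: [0.1965, -0.4866, 0.3035]
tool_rot: [-0.926, -3.001, -0.001]
ft_force: [1.1, 0.7, 0.5]
finger_gap: 0.0604
```

```bash
cat >> h.py <<'E'
from scipy.spatial.transform import Rotation as Ro
def plan(target,yaw=None):
    s=robot.state();R=Ro.from_rotvec(s["tool_rot"]).as_matrix()
    ty=np.degrees(np.arctan2(R[1,1],R[0,1])); 
    print("t",s["time"],"pos",s["ee_pos"].round(4),"ty",ty.round(2),"tilt",np.degrees(np.arccos(-R[2,2])).round(2),"q",np.degrees(s["joint_positions"]).round(1),"F",s["ft_force"].round(2),"M",s["moment"].round(3),"gap",round(s["finger_gap"],4))
    if target is not None:
        D=np.array(target)-s["ee_pos"];print("tool shift mm",(R.T@D*1000).round(1),"norm",np.linalg.norm(D).round(3))
    if yaw is not None: print("rz deg", -((yaw-ty+180)%360-180))
E
python3 - <<'E'
from h import *
plan((.4852,-.3193,.300),55.8)
f=np.load("pics/top0.npz");d=f["d"]
for n,r in(("green",(440,212,475,245)),("white",(415,275,450,305))):
    v,u=np.mgrid[r[1]:r[3],r[0]:r[2]];X=dpt("top",np.c_[u.ravel(),v.ravel()].astype(float),d);z=X[:,2];k=(z>.03)&(z<.4);print(n,np.percentile(z[k],95),X[k].mean(0))
E
```

```text
t 1.725 pos [ 0.1965 -0.4866  0.3035] ty 55.71 tilt 0.06 q [-68.   14.9  -7.9  67.2  -0.  -33.7] F [1.15 0.7  0.51] M [ 0.005 -0.027 -0.025] gap 0.0604
tool shift mm [-144.3  300.8    3.5] norm 0.334
rz deg -0.09019586250724387
green 0.1544335238189559 [ 0.5228495  -0.44376124  0.1289416 ]
white 0.15439121840789655 [ 0.37291021 -0.38462455  0.13044442]
```

{"api": "carry_out", "payload": {
  "steps": [
    [-0.0206, 0.043, 0, 0, 0, 0, 0.06],
    [-0.0206, 0.043, 0, 0, 0, 0, 0.06],
    [-0.0206, 0.043, 0, 0, 0, 0, 0.06],
    [-0.0206, 0.043, 0, 0, 0, 0, 0.06],
    [-0.0206, 0.043, 0, 0, 0, 0, 0.06],
    [-0.0206, 0.043, 0, 0, 0, 0, 0.06],
    [-0.0207, 0.043, 0, 0, 0, 0, 0.06],
    [0, 0, 0, 0, 0, 0, 0.06],
    [0, 0, 0, 0, 0, 0, 0.06]
  ]
}}

```text
time: 2.85
ee_pos: [0.4847, -0.3187, 0.3035]
tool_rot: [-0.925, -3.001, 0.0]
ft_force: [0.3, -0.6, -1.0]
finger_gap: 0.0597
```

Run:
```python
from h import *
plan((.4852,-.3193,.196),55.8)
p,d=robot.grab_frame("side");cv2.imwrite("pics/s1.png",cv2.resize(p[80:230,300:450,::-1],None,fx=4,fy=4))
```

```text
t 2.85 pos [ 0.4847 -0.3187  0.3035] ty 55.76 tilt 0.07 q [-33.3  20.4   0.   69.7  -0.    0.9] F [ 0.33 -0.6  -0.95] M [-0.005 -0.02  -0.008] gap 0.0597
tool shift mm [ -0.9  -0.2 107.5] norm 0.108
rz deg -0.04204106951721087
```

View pics/s1.png

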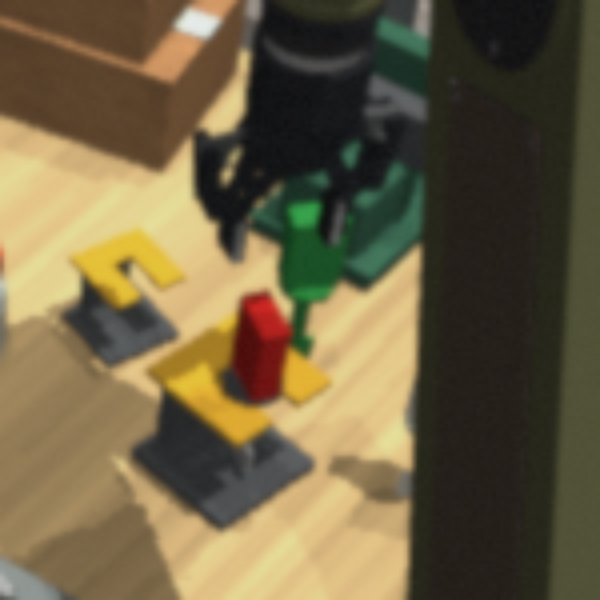

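The picture shows the open fingers straddling the red key (crop 262,345) from straight above. Next I descend and grip.

{"api": "carry_out", "payload": {
  "steps": [
    [-0.001, 0, 0.022, 0, 0, 0, 0.06],
    [0, 0, 0.022, 0, 0, 0, 0.06],
    [0, 0, 0.022, 0, 0, 0, 0.06],
    [0, 0, 0.022, 0, 0, 0, 0.06],
    [0, 0, 0.0195, 0, 0, 0, 0.06],
    [0, 0, 0, 0, 0, 0, 0.06],
    [0, 0, 0, 0, 0, 0, 0],
    [0, 0, 0, 0, 0, 0, 0],
    [0, 0, 0, 0, 0, 0, 0],
    [0, 0, 0, 0, 0, 0, 0]
  ]
}}

```text
time: 4.15
ee_pos: [0.4864, -0.3198, 0.1977]
tool_rot: [0.922, 3.001, -0.002]
ft_force: [-1.1, -0.1, 6.5]
finger_gap: 0.0233
```

Run:
```python
from h import *
plan((.4852,-.3193,.196),55.8)
```

```text
t 4.15 pos [ 0.4864 -0.3198  0.1977] ty 55.83 tilt 0.14 q [-33.3  23.9 -10.9  55.1  -0.    0.9] F [-1.11 -0.15  6.55] M [-0.024  0.206 -0.022] gap 0.0233
tool shift mm [ 1.3 -0.2  1.7] norm 0.002
rz deg 0.02521258195287146
```

{"api": "carry_out", "payload": {
  "steps": [
    [0, 0, -0.006, 0, 0, 0, 0],
    [0, 0, 0, 0, 0, 0, 0],
    [0.0106, -0.0048, 0, 0, 0, 0, 0],
    [0.0106, -0.0048, 0, 0, 0, 0, 0],
    [0.0106, -0.0048, 0, 0, 0, 0, 0],
    [0.0106, -0.0048, 0, 0, 0, 0, 0],
    [0.0106, -0.0047, 0, 0, 0, 0, 0],
    [0, 0, 0, 0, 0, 0, 0]
  ]
}}

```text
time: 5.15
ee_pos: [0.4275, -0.309, 0.2025]
tool_rot: [-0.924, -3.002, -0.0]
ft_force: [1.0, 0.4, -2.1]
finger_gap: 0.023
```

Run:
```python
from h import *
plan((.4852,-.3193,.300),55.8)
p,d=robot.grab_frame("side");cv2.imwrite("pics/s2.png",cv2.resize(p[80:230,300:450,::-1],None,fx=4,fy=4))
```

```text
t 5.15 pos [ 0.4275 -0.309   0.2025] ty 55.79 tilt 0.04 q [-35.9  18.8 -18.2  53.    0.   -1.7] F [ 0.95  0.39 -2.12] M [-0.022 -0.037  0.002] gap 0.023
tool shift mm [-53.4  24.  -97.6] norm 0.114
rz deg -0.007403272232295421
```

View pics/s2.png

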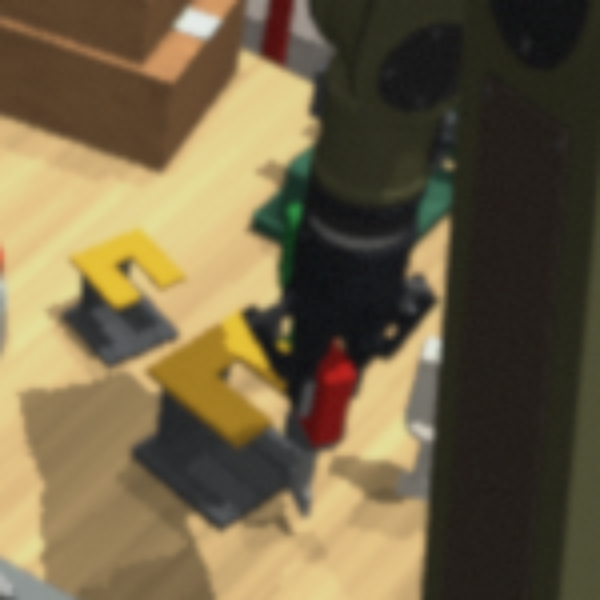

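The key is held upright, clear of the stand (key at crop 325,400, slot now empty). Next I lift it and turn it to screw b's slot direction.

{"api": "carry_out", "payload": {
  "steps": [
    [0, 0, -0.03, 0, 0, 0, 0],
    [0, 0, -0.03, 0, 0, 0, 0],
    [0, 0, -0.03, 0, 0, -10, 0],
    [0, 0, -0.02, 0, 0, -10, 0],
    [0, 0, 0, 0, 0, -10, 0],
    [0, 0, 0, 0, 0, -10, 0],
    [0, 0, 0, 0, 0, -10, 0],
    [0, 0, 0, 0, 0, -10, 0],
    [0, 0, 0, 0, 0, 0, 0]
  ]
}}

```text
time: 6.32
ee_pos: [0.429, -0.3095, 0.3124]
tool_rot: [-0.699, 3.062, -0.001]
ft_force: [0.1, 0.5, -1.5]
finger_gap: 0.0232
```

Run:
```python
from h import *
plan((.5146,-.0482,.3125),115.7)
```

```text
t 6.325 pos [ 0.429  -0.3095  0.3124] ty 115.73 tilt 0.03 q [-35.8  15.1  -6.4  68.5   0.  -61.5] F [ 0.13  0.5  -1.46] M [ 0.01   0.027 -0.032] gap 0.0232
tool shift mm [-1.905e+02  1.983e+02 -1.000e-01] norm 0.275
rz deg 0.027741802932382598
```

{"api": "carry_out", "payload": {
  "steps": [
    [-0.0272, 0.0283, 0, 0, 0, 0, 0],
    [-0.0272, 0.0283, 0, 0, 0, 0, 0],
    [-0.0272, 0.0283, 0, 0, 0, 0, 0],
    [-0.0272, 0.0283, 0, 0, 0, 0, 0],
    [-0.0272, 0.0283, 0, 0, 0, 0, 0],
    [-0.0272, 0.0283, 0, 0, 0, 0, 0],
    [-0.0273, 0.0285, 0, 0, 0, 0, 0],
    [0, 0, 0, 0, 0, 0, 0],
    [0, 0, 0, 0, 0, 0, 0]
  ]
}}

```text
time: 7.45
ee_pos: [0.5137, -0.048, 0.3123]
tool_rot: [0.7, -3.062, 0.001]
ft_force: [0.4, -0.2, -1.4]
finger_gap: 0.0233
```

Run:
```python
from h import *
plan((.5146,-.0482,.3125),115.7)
for n in("side","top"):
    p,d=robot.grab_frame(n);np.savez(f"pics/{n}3.npz",p=p,d=d)
    q=p[150:300,200:400,::-1] if n=="side" else p[170:290,290:450,::-1]
    cv2.imwrite(f"pics/{n}3.png",cv2.resize(q,None,fx=4,fy=4,interpolation=cv2.INTER_CUBIC))
```

```text
t 7.45 pos [ 0.5137 -0.048   0.3123] ty 115.76 tilt 0.03 q [ -5.3  13.8  -8.1  68.1  -0.  -31.1] F [ 0.35 -0.16 -1.37] M [-0.041 -0.028 -0.011] gap 0.0233
tool shift mm [-0.7 -0.6 -0.2] norm 0.001
rz deg 0.06483084427640051
```

View pics/side3.png

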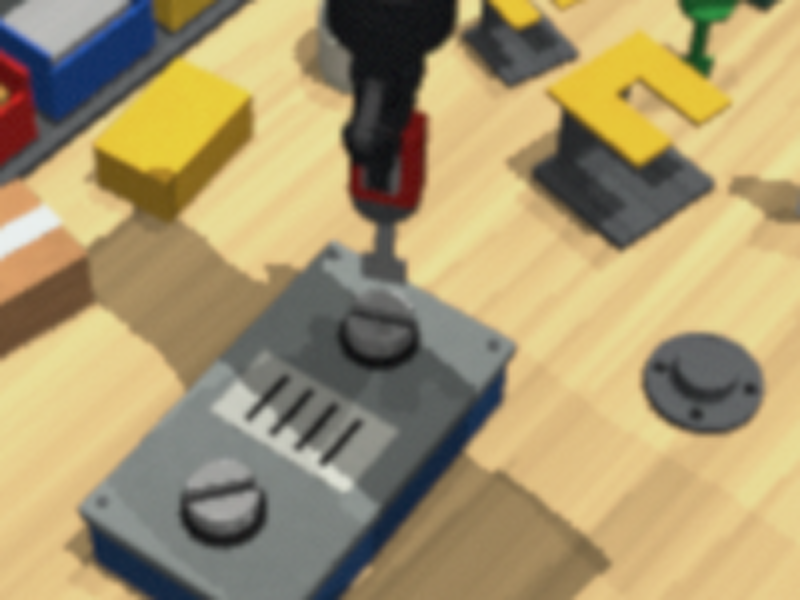

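View pics/top3.png

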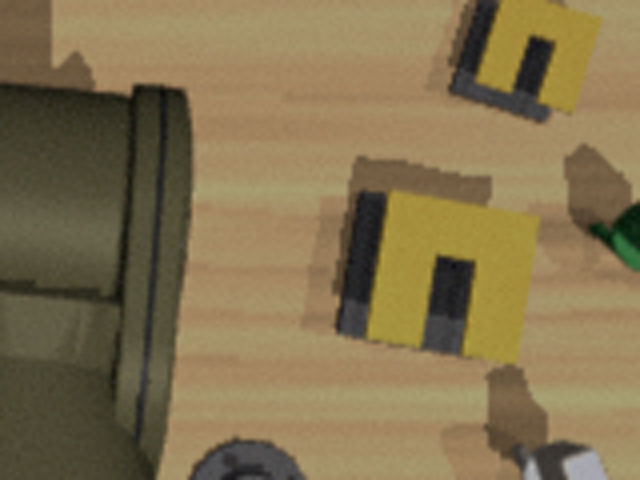

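Run:
```python
from h import *
s=robot.state()["ee_pos"]
for z in(.1777,.1557,.0977): print((proj("side",s-[0,0,z])-[200,150])*4)
p=np.load("pics/top3.npz")["p"];hsv=cv2.cvtColor(p,cv2.COLOR_RGB2HSV);H,S,V=[hsv[...,i].astype(int) for i in range(3)]
yel=(H>20)&(H<32)&(S>150)&(V>90)
u=pix(yel,(370,200,440,270));X=ray("top",u,.1)[:,:2]*1000
r=cv2.minAreaRect(X.astype(np.float32));print(r)
dk=(V<75)
u=pix(dk,(394,234,410,257));X=ray("top",u,.1)[:,:2]*1000;print(cv2.minAreaRect(X.astype(np.float32)),X.mean(0),u.min(0),u.max(0))
```

```text
[[382.52289257 278.61128609]]
[[383.2080032  257.20368969]]
[[385.10239047 198.00992361]]
((499.6993103027344, -320.99468994140625), (95.63697814941406, 93.70821380615234), 80.05835723876953)
((482.39190673828125, -318.6275329589844), (23.517105102539062, 56.74382019042969), 79.86477661132812) [ 484.23795282 -318.39307713] [396. 234.] [407. 256.]
```

The blade end (side crop 384,280) agrees with the projected point (382,279). Screw b's slot is below it.

{"api": "carry_out", "payload": {
  "steps": [
    [-0.0007, -0.0005, 0.015, 0, 0, 0, 0],
    [0, 0, 0.015, 0, 0, 0, 0],
    [0, 0, 0.007, 0, 0, 0, 0],
    [0, 0, 0.003, 0, 0, 0, 0],
    [0, 0, 0.003, 0, 0, 0, 0],
    [0, 0, 0, 0, 0, 0, 0],
    [0, 0, 0, 0, 0, 0, 0]
  ]
}}

```text
time: 8.43
ee_pos: [0.5147, -0.048, 0.2698]
tool_rot: [-0.702, 3.061, -0.0]
ft_force: [-0.6, 0.2, -1.2]
finger_gap: 0.0232
```

Run:
```python
from h import *
plan((.5146,-.0482,.2645),115.7)
```

```text
t 8.425 pos [ 0.5147 -0.048   0.2698] ty 115.84 tilt 0.04 q [ -5.3  15.1 -12.9  62.    0.  -31.2] F [-0.55  0.24 -1.23] M [-0.041 -0.03  -0.005] gap 0.0232
tool shift mm [ 0.2 -0.1  5.3] norm 0.005
rz deg 0.13585983229671683
```

{"api": "carry_out", "payload": {
  "steps": [
    [0, 0, 0.0025, 0, 0, 0, 0],
    [0, 0, 0.002, 0, 0, 0, 0],
    [0, 0, 0, 0, 0, 0, 0],
    [0, 0, 0, 0, 0, 6, 0],
    [0, 0, 0, 0, 0, 6, 0],
    [0, 0, 0, 0, 0, 6, 0],
    [0, 0, 0, 0, 0, 6, 0]
  ]
}}

```text
time: 9.3
ee_pos: [0.5145, -0.0483, 0.2649]
tool_rot: [0.045, -3.141, 0.001]
ft_force: [0.2, -0.9, -1.1]
finger_gap: 0.0232
```

Run:
```python
from h import *
plan((.5146,-.0482,.2645),25)
```

```text
t 9.3 pos [ 0.5145 -0.0483  0.2649] ty 91.65 tilt 0.04 q [ -5.3  15.2 -13.4  61.4  -0.   -7. ] F [ 0.23 -0.92 -1.07] M [-0.194  0.033  0.148] gap 0.0232
tool shift mm [-0.1  0.1  0.4] norm 0.0
rz deg 66.65107065410557
```

{"api": "carry_out", "payload": {
  "steps": [
    [0, 0, 0, 0, 0, 7, 0],
    [0, 0, 0, 0, 0, 7, 0],
    [0, 0, 0, 0, 0, 7, 0],
    [0, 0, 0, 0, 0, 7, 0],
    [0, 0, 0, 0, 0, 7, 0],
    [0, 0, 0, 0, 0, 7, 0],
    [0, 0, 0, 0, 0, 7, 0],
    [0, 0, 0, 0, 0, 3, 0],
    [0, 0, 0, 0, 0, 0, 0]
  ]
}}

```text
time: 10.42
ee_pos: [0.5145, -0.0478, 0.2649]
tool_rot: [-1.33, -2.846, -0.001]
ft_force: [-0.1, 1.0, -2.2]
finger_gap: 0.0235
```

Run:
```python
from h import *
plan((.5146,-.0482,.2645),25)
```

```text
t 10.425 pos [ 0.5145 -0.0478  0.2649] ty 39.88 tilt 0.04 q [ -5.3  15.2 -13.4  61.4   0.   44.8] F [-0.08  0.99 -2.17] M [0.325 0.052 0.084] gap 0.0235
tool shift mm [-0.4 -0.2  0.4] norm 0.001
rz deg 14.8848185998811
```

{"api": "carry_out", "payload": {
  "steps": [
    [0, 0, 0, 0, 0, 4, 0],
    [0, 0, 0, 0, 0, 4, 0],
    [0, 0, 0, 0, 0, 0, 0]
  ]
}}

```text
time: 10.8
ee_pos: [0.5145, -0.0477, 0.2649]
tool_rot: [-1.525, -2.746, -0.001]
ft_force: [0.7, 1.4, -1.0]
finger_gap: 0.0234
```

Run:
```python
from h import *
plan((.5146,-.0482,.2645),25)
```

```text
t 10.8 pos [ 0.5145 -0.0477  0.2649] ty 31.93 tilt 0.05 q [ -5.3  15.2 -13.4  61.3   0.1  52.7] F [ 0.67  1.37 -0.95] M [ 0.46  -0.03   0.105] gap 0.0234
tool shift mm [-0.5 -0.2  0.4] norm 0.001
rz deg 6.931717479602497
```

{"api": "carry_out", "payload": {
  "steps": [
    [0, 0, 0, 0, 0, 3, 0],
    [0, 0, 0, 0, 0, 3, 0],
    [0, 0, 0, 0, 0, 0, 0]
  ]
}}

```text
time: 11.18
ee_pos: [0.5146, -0.0477, 0.2649]
tool_rot: [-1.666, -2.663, -0.001]
ft_force: [0.3, 2.5, -0.8]
finger_gap: 0.0233
```

Run:
```python
from h import *
plan((.5146,-.0482,.2645),25)
```

```text
t 11.175 pos [ 0.5146 -0.0477  0.2649] ty 25.95 tilt 0.05 q [ -5.3  15.2 -13.4  61.3   0.1  58.7] F [ 0.32  2.53 -0.82] M [ 0.613 -0.101  0.145] gap 0.0233
tool shift mm [-0.4 -0.2  0.4] norm 0.001
rz deg 0.9526825032357351
```

{"api": "carry_out", "payload": {
  "steps": [
    [0, 0, 0, 0, 0, 3, 0],
    [0, 0, 0, 0, 0, 3, 0],
    [0, 0, 0, 0, 0, 0, 0]
  ]
}}

```text
time: 11.55
ee_pos: [0.5145, -0.0477, 0.2649]
tool_rot: [-1.801, -2.574, -0.001]
ft_force: [0.2, 1.4, -2.5]
finger_gap: 0.0235
```

Run:
```python
from h import *
plan((.5146,-.0482,.2645),25)
p,d=robot.grab_frame("side")
cv2.imwrite(f"pics/s5.png",cv2.resize(p[170:270,240:370,::-1],None,fx=6,fy=6,interpolation=cv2.INTER_CUBIC))
```

```text
t 11.55 pos [ 0.5145 -0.0477  0.2649] ty 20.05 tilt 0.04 q [ -5.3  15.2 -13.4  61.3   0.   64.6] F [ 0.17  1.36 -2.48] M [0.726 0.007 0.881] gap 0.0235
tool shift mm [-0.5 -0.1  0.4] norm 0.001
rz deg -4.952156829534061
```

View pics/s5.png

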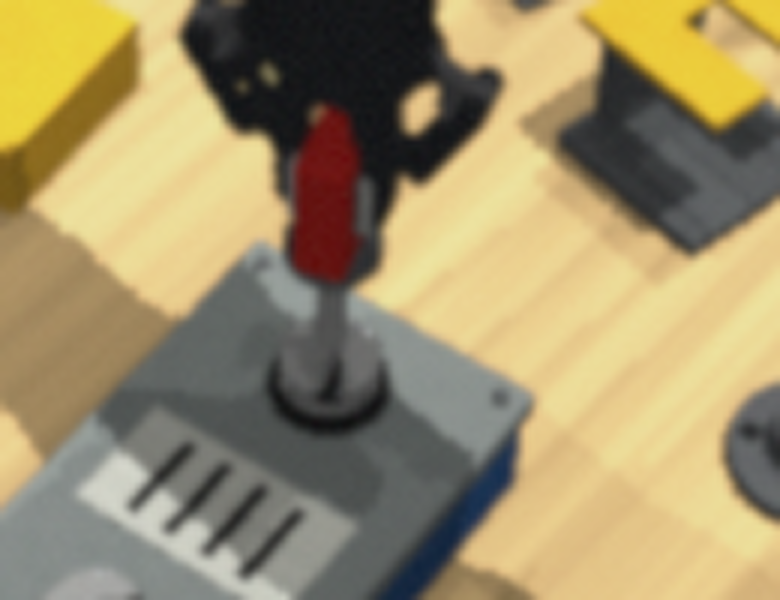

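Mz jumped to 0.88 N m, so screw b is at its stop. The picture shows the blade seated in the slot (crop 330,385). I back off within the play and lift.

{"api": "carry_out", "payload": {
  "steps": [
    [0, 0, 0, 0, 0, -6, 0],
    [0, 0, 0, 0, 0, -6, 0],
    [0, 0, -0.01, 0, 0, 0, 0],
    [0, 0, -0.015, 0, 0, 0, 0],
    [0, 0, -0.02, 0, 0, 0, 0],
    [0, 0, 0, 0, 0, 0, 0]
  ]
}}

```text
time: 12.35
ee_pos: [0.5157, -0.0484, 0.3124]
tool_rot: [1.526, 2.741, 0.002]
ft_force: [0.3, 0.4, -2.0]
finger_gap: 0.0232
```

Run:
```python
from h import *
plan((.5009,.1207,.310),144.8)
p,d=robot.grab_frame("side")
cv2.imwrite(f"pics/s6.png",cv2.resize(p[130:300,200:400,::-1],None,fx=4,fy=3.5,interpolation=cv2.INTER_CUBIC))
s=robot.state()["ee_pos"]
for z in(.1777,.1557,.0977): print((proj("side",s-[0,0,z])-[200,130])*[4,3.5])
```

```text
t 12.35 pos [ 0.5157 -0.0484  0.3124] ty 31.77 tilt 0.28 q [-5.3 13.8 -8.1 67.8 -0.  52.9] F [ 0.31  0.39 -1.98] M [-0.007 -0.029 -0.007] gap 0.0232
tool shift mm [151.6  76.4   2.2] norm 0.17
rz deg -113.02576306526521
[[380.10300529 313.93065159]]
[[380.7560192  295.22142112]]
[[382.56156106 243.49159143]]
```

View pics/s6.png

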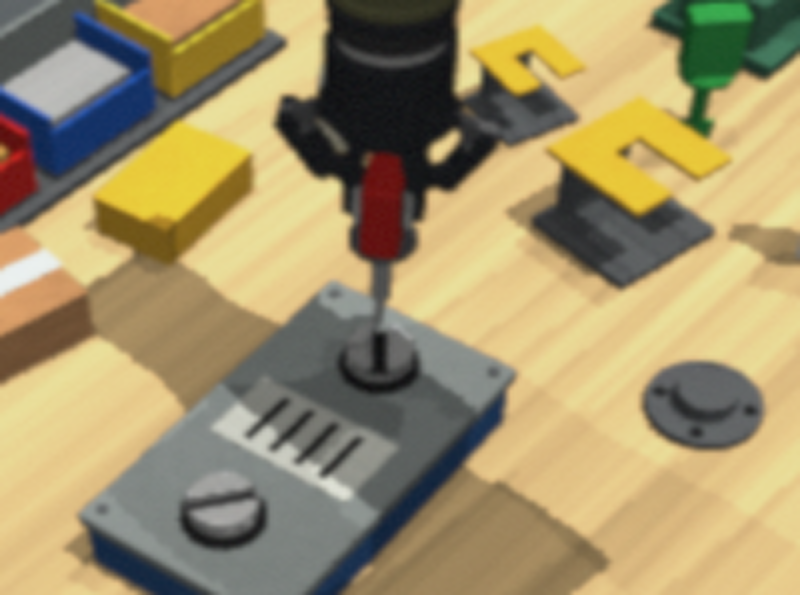

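{"api": "carry_out", "payload": {
  "steps": [
    [0.0303, 0.0153, 0, 0, 0, 0, 0],
    [0.0303, 0.0153, 0, 0, 0, 0, 0],
    [0.0303, 0.0153, 0, 0, 0, 0, 0],
    [0.0303, 0.0153, 0, 0, 0, 0, 0],
    [0.0303, 0.0153, 0, 0, 0, 0, 0],
    [0, 0, 0, 0, 0, -10.3, 0],
    [0, 0, 0, 0, 0, -10.3, 0],
    [0, 0, 0, 0, 0, -10.3, 0],
    [0, 0, 0, 0, 0, -10.3, 0],
    [0, 0, 0, 0, 0, -10.3, 0]
  ]
}}

```text
time: 13.65
ee_pos: [0.4992, 0.1208, 0.3091]
tool_rot: [-0.174, -3.135, 0.001]
ft_force: [-0.6, -0.3, -2.1]
finger_gap: 0.0237
```

{"api": "carry_out", "payload": {
  "steps": [
    [0, 0, 0, 0, 0, -10.3, 0],
    [0, 0, 0, 0, 0, -10.3, 0],
    [0, 0, 0, 0, 0, -10.3, 0],
    [0, 0, 0, 0, 0, -10.3, 0],
    [0, 0, 0, 0, 0, -10.3, 0],
    [0, 0, 0, 0, 0, -10, 0],
    [0, 0, 0, 0, 0, 0, 0],
    [0, 0, 0, 0, 0, 0, 0]
  ]
}}

```text
time: 14.65
ee_pos: [0.4994, 0.1209, 0.3095]
tool_rot: [1.442, -2.79, -0.0]
ft_force: [0.3, 0.7, -1.8]
finger_gap: 0.023
```

Run:
```python
from h import *
plan((.5009,.1207,.2692),144.8)
```

```text
t 14.65 pos [0.4994 0.1209 0.3095] ty 144.68 tilt 0.05 q [ 13.6  13.7  -8.7  67.6  -0.  -41.1] F [ 0.32  0.7  -1.77] M [ 0.008  0.028 -0.   ] gap 0.023
tool shift mm [-0.7 -1.4 40.3] norm 0.04
rz deg -0.12276616457697287
```

{"api": "carry_out", "payload": {
  "steps": [
    [-0.0007, -0.0014, 0.015, 0, 0, 0, 0],
    [0, 0, 0.014, 0, 0, 0, 0],
    [0, 0, 0.005, 0, 0, 0, 0],
    [0, 0, 0.003, 0, 0, 0, 0],
    [0, 0, 0.003, 0, 0, 0, 0],
    [0, 0, 0, 0, 0, 0, 0],
    [0, 0, 0, 0, 0, 0, 0]
  ]
}}

```text
time: 15.52
ee_pos: [0.5013, 0.1209, 0.2702]
tool_rot: [-1.446, 2.788, -0.0]
ft_force: [-0.5, -0.0, -2.0]
finger_gap: 0.0236
```

Run:
```python
from h import *
plan((.5009,.1207,.2645),144.8)
```

```text
t 15.525 pos [0.5013 0.1209 0.2702] ty 144.83 tilt 0.04 q [ 13.6  14.9 -13.   62.   -0.  -41.3] F [-0.55 -0.01 -2.04] M [-0.041 -0.053  0.019] gap 0.0236
tool shift mm [0.4 0.3 5.7] norm 0.006
rz deg 0.03132092912886719
```

No contact force, so the blade is in slot a. I go deeper and turn.

{"api": "carry_out", "payload": {
  "steps": [
    [0, 0, 0.003, 0, 0, 0, 0],
    [0, 0, 0.0025, 0, 0, 0, 0],
    [0, 0, 0, 0, 0, 0, 0],
    [0, 0, 0, 0, 0, 7, 0],
    [0, 0, 0, 0, 0, 7, 0],
    [0, 0, 0, 0, 0, 7, 0],
    [0, 0, 0, 0, 0, 7, 0]
  ]
}}

```text
time: 16.4
ee_pos: [0.5011, 0.1207, 0.2644]
tool_rot: [0.723, -3.057, 0.0]
ft_force: [0.2, 0.2, -1.7]
finger_gap: 0.0232
```

Run:
```python
from h import *
plan((.5009,.1207,.2645),50)
```

```text
t 16.4 pos [0.5011 0.1207 0.2644] ty 116.63 tilt 0.02 q [ 13.6  15.1 -13.6  61.2  -0.  -13.1] F [ 0.16  0.24 -1.68] M [-0.013  0.022  0.15 ] gap 0.0232
tool shift mm [ 0.2  0.  -0.1] norm 0.0
rz deg 66.62575769158828
```

{"api": "carry_out", "payload": {
  "steps": [
    [0, 0, 0, 0, 0, 7, 0],
    [0, 0, 0, 0, 0, 7, 0],
    [0, 0, 0, 0, 0, 7, 0],
    [0, 0, 0, 0, 0, 7, 0],
    [0, 0, 0, 0, 0, 7, 0],
    [0, 0, 0, 0, 0, 7, 0],
    [0, 0, 0, 0, 0, 7, 0],
    [0, 0, 0, 0, 0, 3, 0],
    [0, 0, 0, 0, 0, 3, 0],
    [0, 0, 0, 0, 0, 0, 0]
  ]
}}

```text
time: 17.65
ee_pos: [0.5009, 0.1211, 0.2644]
tool_rot: [-0.763, -3.047, -0.001]
ft_force: [-0.2, 2.0, -1.6]
finger_gap: 0.0233
```

Run:
```python
from h import *
plan((.5009,.1207,.2645),50)
```

```text
t 17.65 pos [0.5009 0.1211 0.2644] ty 61.89 tilt 0.06 q [ 13.6  15.1 -13.6  61.2   0.1  41.7] F [-0.2   1.98 -1.64] M [0.418 0.206 0.106] gap 0.0233
tool shift mm [-0.2 -0.4 -0.1] norm 0.0
rz deg 11.88610104751217
```

{"api": "carry_out", "payload": {
  "steps": [
    [0, 0, 0, 0, 0, 3, 0],
    [0, 0, 0, 0, 0, 3, 0],
    [0, 0, 0, 0, 0, 0, 0]
  ]
}}

```text
time: 18.02
ee_pos: [0.5009, 0.1211, 0.2644]
tool_rot: [-0.919, -3.003, -0.001]
ft_force: [-1.6, 2.3, -1.6]
finger_gap: 0.0232
```

Run:
```python
from h import *
plan((.5009,.1207,.2645),50)
```

```text
t 18.025 pos [0.5009 0.1211 0.2644] ty 55.96 tilt 0.06 q [ 13.6  15.1 -13.6  61.2   0.1  47.6] F [-1.63  2.28 -1.62] M [0.556 0.292 0.439] gap 0.0232
tool shift mm [-0.3 -0.4 -0.1] norm 0.0
rz deg 5.964551523181399
```

{"api": "carry_out", "payload": {
  "steps": [
    [0, 0, 0, 0, 0, 3, 0],
    [0, 0, 0, 0, 0, 0, 0]
  ]
}}

```text
time: 18.27
ee_pos: [0.5009, 0.1212, 0.2644]
tool_rot: [-0.996, -2.979, -0.001]
ft_force: [-1.4, 1.8, -1.6]
finger_gap: 0.0234
```

Run:
```python
from h import *
plan((.5009,.1207,.2645),50)
```

```text
t 18.275 pos [0.5009 0.1212 0.2644] ty 53.02 tilt 0.05 q [ 13.6  15.1 -13.6  61.2   0.   50.6] F [-1.43  1.8  -1.64] M [0.614 0.363 0.942] gap 0.0234
tool shift mm [-0.3 -0.4 -0.1] norm 0.0
rz deg 3.019854868901234
```

Screw a is at its stop too (Mz 0.94). I back off, lift, and check both slots.

{"api": "carry_out", "payload": {
  "steps": [
    [0, 0, 0, 0, 0, -6, 0],
    [0, 0, 0, 0, 0, -6, 0],
    [0, 0, -0.01, 0, 0, 0, 0],
    [0, 0, -0.015, 0, 0, 0, 0],
    [0, 0, -0.02, 0, 0, 0, 0],
    [0, 0, 0, 0, 0, 0, 0]
  ]
}}

```text
time: 19.02
ee_pos: [0.5025, 0.1209, 0.3119]
tool_rot: [0.685, 3.061, 0.003]
ft_force: [0.6, -0.1, -2.2]
finger_gap: 0.023
```

Run:
```python
from h import *
h=np.array([.4873,-.3192]);e=np.array([np.cos(np.radians(10)),-np.sin(np.radians(10))])
print("pre",h-.06*e)
plan((*(h-.06*e),.3095),80)
p,d=robot.grab_frame("side")
cv2.imwrite(f"pics/s7.png",cv2.resize(p[150:320,200:400,::-1],None,fx=4,fy=3.5,interpolation=cv2.INTER_CUBIC))
```

```text
pre [ 0.42821153 -0.30878111]
t 19.025 pos [0.5025 0.1209 0.3119] ty 64.78 tilt 0.29 q [13.5 13.7 -8.3 67.7 -0.  38.8] F [ 0.57 -0.14 -2.23] M [0.002 0.03  0.004] gap 0.023
tool shift mm [-115.9 -420.4    1.7] norm 0.436
rz deg -15.224930751613272
```

View pics/s7.png

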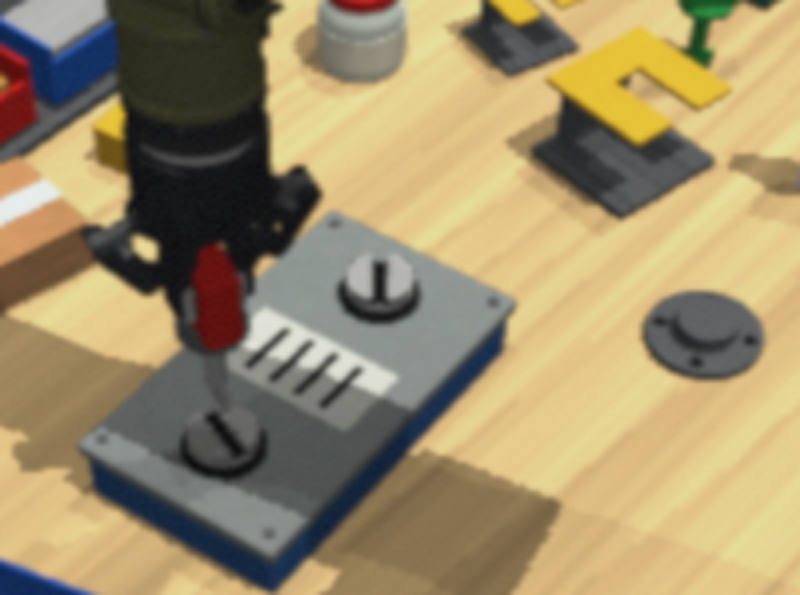

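Both slots are visibly turned: slot b at crop (380,282), slot a at (222,437). Now back to the stand with the blade along the stand's slot, entering from above.

{"api": "carry_out", "payload": {
  "steps": [
    [0, 0, 0, 0, 0, -7.6, 0],
    [0, 0, 0, 0, 0, -7.6, 0],
    [0, 0, 0, 0, 0, 0, 0]
  ]
}}

```text
time: 19.45
ee_pos: [0.5008, 0.1206, 0.3088]
tool_rot: [-0.276, -3.128, 0.001]
ft_force: [0.2, -0.3, -1.6]
finger_gap: 0.0237
```

Run:
```python
from h import *
plan((.487,-.3192,.3095),80)
```

```text
t 19.45 pos [0.5008 0.1206 0.3088] ty 79.92 tilt 0.07 q [13.5 13.9 -8.6 67.6 -0.  23.6] F [ 0.24 -0.34 -1.56] M [-0.034  0.026  0.014] gap 0.0237
tool shift mm [ -63.4 -435.4   -0.5] norm 0.44
rz deg -0.08174429490850343
```

{"api": "carry_out", "payload": {
  "steps": [
    [-0.007, -0.0483, 0, 0, 0, 0, 0],
    [-0.007, -0.0483, 0, 0, 0, 0, 0],
    [-0.007, -0.0484, 0, 0, 0, 0, 0],
    [-0.007, -0.0484, 0, 0, 0, 0, 0],
    [-0.007, -0.0484, 0, 0, 0, 0, 0],
    [-0.007, -0.0484, 0, 0, 0, 0, 0],
    [-0.007, -0.0484, 0, 0, 0, 0, 0],
    [-0.007, -0.0484, 0, 0, 0, 0, 0],
    [-0.0074, -0.0484, 0, 0, 0, 0, 0],
    [0, 0, 0, 0, 0, 0, 0]
  ]
}}

```text
time: 20.7
ee_pos: [0.4879, -0.3222, 0.3085]
tool_rot: [-0.284, -3.128, 0.001]
ft_force: [-0.4, 0.7, -2.5]
finger_gap: 0.0236
```

{"api": "carry_out", "payload": {
  "steps": [
    [0, 0, 0, 0, 0, 0, 0],
    [0, 0, 0, 0, 0, 0, 0]
  ]
}}

```text
time: 20.95
ee_pos: [0.4882, -0.3178, 0.3093]
tool_rot: [-0.272, -3.129, -0.001]
ft_force: [-0.2, 0.3, -0.0]
finger_gap: 0.0232
```

Run:
```python
from h import *
plan((.487,-.3192,.1985),80)
p,d=robot.grab_frame("side")
cv2.imwrite(f"pics/s8.png",cv2.resize(p[80:230,300:450,::-1],None,fx=4,fy=4,interpolation=cv2.INTER_CUBIC))
p,d=robot.grab_frame("top");np.savez("pics/top8.npz",p=p,d=d);cv2.imwrite("pics/t8.png",p[:,:,::-1])
```

```text
t 20.95 pos [ 0.4882 -0.3178  0.3093] ty 80.07 tilt 0.04 q [-33.1  20.5   1.1  70.6   0.  -23.1] F [-0.15  0.29 -0.02] M [0.034 0.014 0.007] gap 0.0232
tool shift mm [  0.8  -1.7 110.8] norm 0.111
rz deg 0.06562131504747981
```

View pics/s8.png

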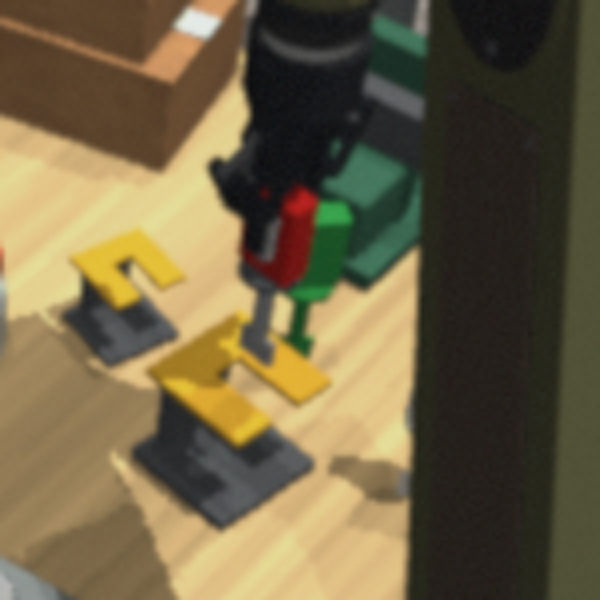

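View pics/t8.png

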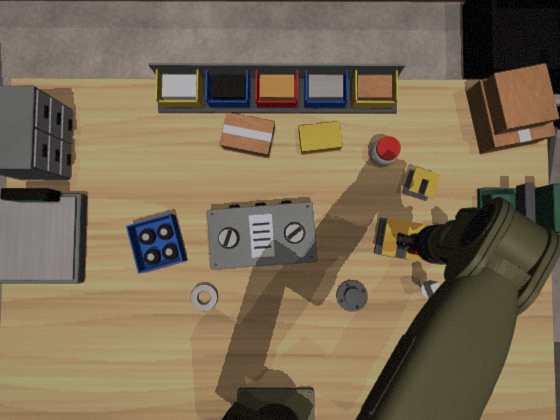

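Run:
```python
from h import *
p=np.load("pics/top8.npz")["p"]
for roi,c in(((212,220,245,256),(227.5,237.8)),((278,214,312,252),(294.2,232.6))):
    g=p.astype(int).sum(2);vv,uu=np.mgrid[0:420,0:560];near=np.hypot(uu-c[0],vv-c[1])<7.5
    k=pix(near&(g<220),roi);W=ray("top",k,.095)[:,:2];w=W-W.mean(0);e=np.linalg.svd(w,full_matrices=False)
    print(len(k),np.degrees(np.arctan(e[2][0,1]/e[2][0,0])),e[1])
cv2.imwrite("pics/t8c.png",cv2.resize(p[190:280,200:330,::-1],None,fx=4,fy=4,interpolation=cv2.INTER_CUBIC))
```

```text
53 -17.426733934123433 [0.07763652 0.01909029]
54 -50.10180154577063 [0.08089925 0.01921066]
```

View pics/t8c.png

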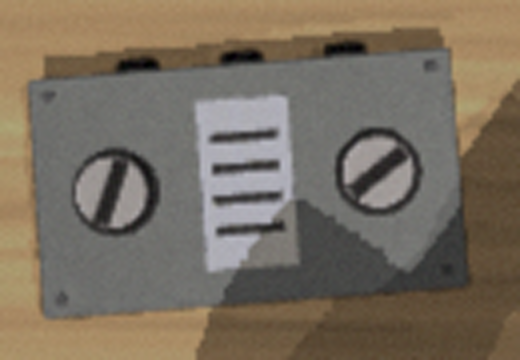

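Slot angles changed by 72° (a) and 76° (b). With the torque spikes, this fits the stops. Descending into the stand.

{"api": "carry_out", "payload": {
  "steps": [
    [0.0008, -0.0017, 0, 0, 0, 0, 0],
    [0, 0, 0.012, 0, 0, 0, 0],
    [0, 0, 0.012, 0, 0, 0, 0],
    [0, 0, 0.012, 0, 0, 0, 0],
    [0, 0, 0.012, 0, 0, 0, 0],
    [0, 0, 0.012, 0, 0, 0, 0],
    [0, 0, 0, 0, 0, 0, 0],
    [0, 0, 0, 0, 0, 0, 0]
  ]
}}

```text
time: 22.05
ee_pos: [0.4873, -0.3207, 0.2496]
tool_rot: [0.273, 3.129, -0.0]
ft_force: [-0.3, -1.0, -2.3]
finger_gap: 0.0229
```

Run:
```python
from h import *
plan((.487,-.3192,.1985),80)
p,d=robot.grab_frame("side")
cv2.imwrite(f"pics/s9.png",cv2.resize(p[80:230,300:450,::-1],None,fx=4,fy=4,interpolation=cv2.INTER_CUBIC))
```

```text
t 22.05 pos [ 0.4873 -0.3207  0.2496] ty 80.03 tilt 0.03 q [-33.3  22.1  -5.6  62.3   0.  -23.4] F [-0.29 -0.95 -2.35] M [-0.003  0.022 -0.017] gap 0.0229
tool shift mm [ 0.6  1.4 51.1] norm 0.051
rz deg 0.026942162651693025
```

View pics/s9.png

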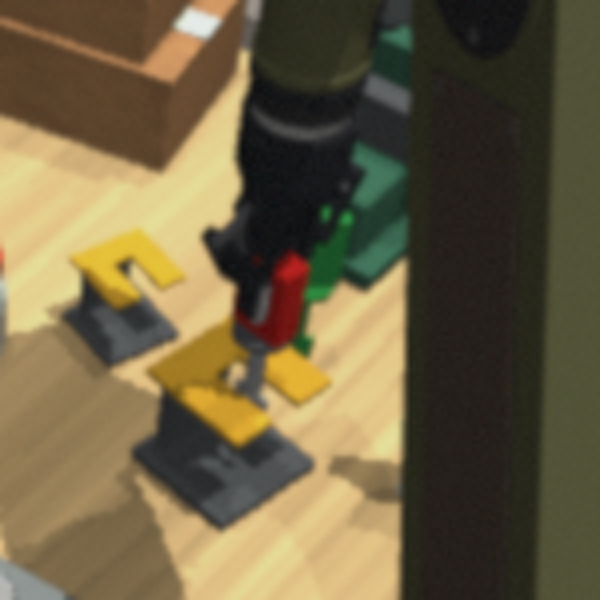

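The blade has gone into the slot (crop 252,395) with no contact force. I continue down to the plate.

{"api": "carry_out", "payload": {
  "steps": [
    [0.0006, 0.0012, 0.012, 0, 0, 0, 0],
    [0, 0, 0.012, 0, 0, 0, 0],
    [0, 0, 0.012, 0, 0, 0, 0],
    [0, 0, 0.009, 0, 0, 0, 0],
    [0, 0, 0.004, 0, 0, 0, 0],
    [0, 0, 0, 0, 0, 0, 0],
    [0, 0, 0, 0, 0, 0, 0]
  ]
}}

```text
time: 22.98
ee_pos: [0.487, -0.3194, 0.2008]
tool_rot: [0.273, 3.129, -0.001]
ft_force: [0.1, -0.5, -1.7]
finger_gap: 0.0232
```

Run:
```python
from h import *
plan((.487,-.3192,.1975),80)
```

```text
t 22.975 pos [ 0.487  -0.3194  0.2008] ty 80.03 tilt 0.05 q [-33.3  23.8 -10.5  55.6  -0.  -23.3] F [ 0.14 -0.49 -1.67] M [-0.039  0.036  0.02 ] gap 0.0232
tool shift mm [0.  0.2 3.3] norm 0.003
rz deg 0.02761973573041132
```

{"api": "carry_out", "payload": {
  "steps": [
    [0, 0, 0.0015, 0, 0, 0, 0],
    [0, 0, 0.001, 0, 0, 0, 0],
    [0, 0, 0, 0, 0, 0, 0]
  ]
}}

```text
time: 23.35
ee_pos: [0.4867, -0.3192, 0.1979]
tool_rot: [-0.273, -3.13, -0.0]
ft_force: [-0.6, 0.5, -1.1]
finger_gap: 0.0233
```

{"api": "carry_out", "payload": {
  "steps": [
    [0, 0, 0.001, 0, 0, 0, 0],
    [0, 0, 0, 0, 0, 0, 0]
  ]
}}

```text
time: 23.6
ee_pos: [0.4868, -0.3193, 0.1977]
tool_rot: [0.273, 3.129, -0.001]
ft_force: [-1.8, 1.3, 4.6]
finger_gap: 0.023
```

Fz rose to +4.6 N, so the flange rests on the plate. Releasing.

{"api": "carry_out", "payload": {
  "steps": [
    [0, 0, 0, 0, 0, 0, 0.035],
    [0, 0, 0, 0, 0, 0, 0.05],
    [0, 0, 0, 0, 0, 0, 0.06],
    [0, 0, 0, 0, 0, 0, 0.06],
    [0, 0, 0, 0, 0, 0, 0.06],
    [0, 0, -0.02, 0, 0, 0, 0.06],
    [0, 0, -0.03, 0, 0, 0, 0.06],
    [0, 0, -0.04, 0, 0, 0, 0.06],
    [0, 0, -0.04, 0, 0, 0, 0.06]
  ]
}}

```text
time: 24.72
ee_pos: [0.4866, -0.3191, 0.328]
tool_rot: [-0.273, -3.129, -0.0]
ft_force: [0.0, -0.2, 0.3]
finger_gap: 0.0599
```

Run:
```python
from h import *
plan((.3,-.3,.33),80)
p,d=robot.grab_frame("side")
cv2.imwrite(f"pics/s10.png",cv2.resize(p[80:230,300:450,::-1],None,fx=4,fy=4,interpolation=cv2.INTER_CUBIC))
```

```text
t 24.725 pos [ 0.4866 -0.3191  0.328 ] ty 80.03 tilt 0.02 q [-33.3  20.1   3.2  73.1   0.  -23.3] F [ 0.03 -0.22  0.25] M [ 0.012 -0.051 -0.028] gap 0.0599
tool shift mm [187.1 -13.4  -2. ] norm 0.188
rz deg 0.031595657742713
```

View pics/s10.png

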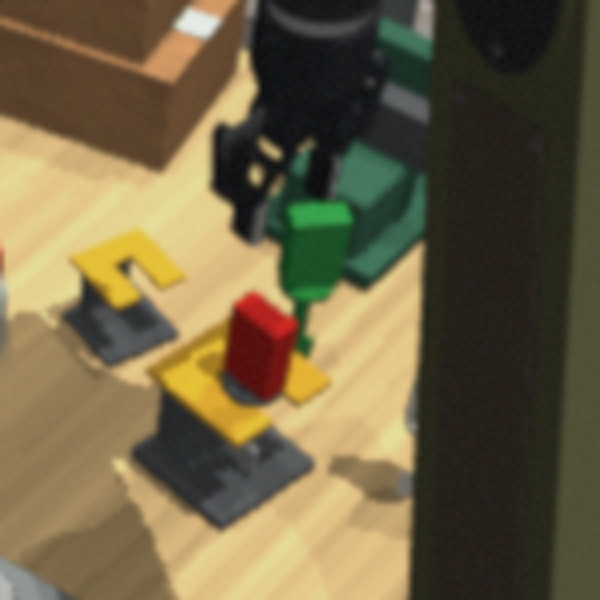

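The key stands upright in the stand (crop 260,345) and the hand is clear of it. I retract for a clean overhead check.

{"api": "carry_out", "payload": {
  "steps": [
    [0.04, 0, -0.01, 0, 0, 0, 0.06],
    [0.04, 0, 0, 0, 0, 0, 0.06],
    [0.04, 0, 0, 0, 0, 0, 0.06],
    [0.04, 0, 0, 0, 0, 0, 0.06],
    [0, 0, 0, 0, 0, 0, 0.06],
    [0, 0, 0, 0, 0, 0, 0.06],
    [0, 0, 0, 0, 0, 0, 0.06]
  ]
}}

```text
time: 25.65
ee_pos: [0.3301, -0.292, 0.3369]
tool_rot: [0.272, 3.129, -0.0]
ft_force: [-0.1, -1.4, 0.5]
finger_gap: 0.0598
```

Run:
```python
from h import *
plan(None)
p,d=robot.grab_frame("top");cv2.imwrite("pics/t11.png",p[:,:,::-1])
hsv=cv2.cvtColor(p,cv2.COLOR_RGB2HSV);H,S,V=[hsv[...,i].astype(int) for i in range(3)]
red=((H<8)|(H>172))&(S>150)
u=pix(red&(V>100),(370,210,440,270)); print("redtop",len(u),np.median(dpt("top",u,d)[:,2]),rect(ray("top",u,.174)))
```

```text
t 25.65 pos [ 0.3301 -0.292   0.3369] ty 80.06 tilt 0.04 q [-41.5   5.8 -14.5  69.7   0.  -31.6] F [-0.15 -1.41  0.47] M [-0.007 -0.044 -0.   ] gap 0.0598
redtop 132 0.17279914682367065 ((486.3113098144531, -319.0081787109375), (18.181007385253906, 40.7703742980957), 79.74405670166016)
```

View pics/t11.png

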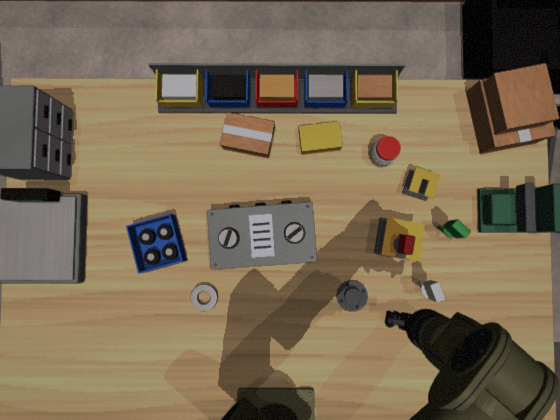

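The key top sits at (406,243), about 1 mm from the hanging point and at the same height as at the start. Nothing else has moved and the hand is free, so I hand in.

```bash
python3 -c "
from workcell import robot
print(robot.job_done())"
```

```text
the job is handed in; nothing more can be done
None
```

I took the red key off the large yellow stand and turned screw b, then screw a, clockwise to their stops with the blade. I then hung the key back by its flange, let go and handed in at about 26 s of the 72 s. The hand-in reported no verdict.

**Screws:** At each stop the turning moment jumped from about 0.15 N m to 0.9 N m. From above, slot a had turned 72° and slot b 76°. I could not read the joint values. The image angles alone don't prove both screws passed 1.30 rad, because their start angles are unknown, but the turns and the torque jumps fit the 1.40 rad stop.

**Key:** The top view puts it about 1 mm from my estimate of the hanging point, with its top at 173 mm (172 mm at the start). It looks upright in the side view. I saw no sign of the hand touching the box, and the other things look unmoved in the pictures. No check failed or disagreed.

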